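# Press home the cap of the tall round tower

### The job

The glue on the plywood tower models is ready for just one cap: with the fingertips, gently press the cap on the taller of the two round towers straight down until it is fully home, keep it pressed for two seconds so that the glue takes, then withdraw. Do not grip or lift anything, do not shift or tip the tower, and leave the other models' caps and everything else on the table alone.

Things in the scene. Friction and masses are not known exactly. Their poses are not given: they have to be found in the camera images.
- tall_round_tower: Loose, plain plywood, standing upright on the cardboard sheet; origin: centre of its underside, z up. The taller of the two round (cylindrical) towers: 62 mm diameter on a 72 mm foot, 130 mm high to its flat top, with a ring of low battlements 6 mm high round the rim, about 0.35 kg. Its cap is over the centre of the top. Presses up to about 30 N do it no harm.
- tall_round_cap (a joint): The cap to press, on the tall round tower. The cap is a flat plywood disc, 44 mm across and 12 mm thick, on a stiff dowel. Joint value: how far it has been pushed down, in m; 0 = standing 10 mm clear of the model's top, 0.010 = fully home, seated on the top. It starts between 0 and 0.003. It moves only straight down along the model's axis, resists with about 3.5 N of friction over its whole travel and stays where it is left.
- tall_round_cap_top (a point): Centre of the upper face of the tall round tower's cap (it moves with the cap): 152 mm above the tower's underside at joint value 0, 142 mm when fully home.
- short_round_tower: Loose, plain plywood, standing upright on the cardboard sheet; origin: centre of its underside, z up. The shorter round tower: same shape, 62 mm diameter on a 72 mm foot, but only 90 mm high to its flat top (cap top 112 mm at joint value 0). To be left alone.
- short_round_cap (a joint): Same cap on the short round tower, also standing proud: not to be pressed. Same joint values as tall_round_cap.
- square_tower: Loose, plain plywood, standing upright on the cardboard sheet; origin: centre of its underside, z up. Square tower, 60 x 60 mm on a 70 mm square foot, 130 mm high to its top (cap top 152 mm at joint value 0), four small blocks at the corners. To be left alone.
- square_cap (a joint): Same cap on the square tower, also standing proud: not to be pressed. Same joint values as tall_round_cap.
- gabled_house: Loose, plain plywood, standing upright on the cardboard sheet; origin: centre of its underside, z up. Gabled house, roof 83 x 94 mm (ridge along its y), with a square 48 mm turret through the middle of the ridge, 105 mm high to the turret's top (cap top 127 mm at joint value 0). To be left alone.
- house_cap (a joint): Same cap on the house's turret, also standing proud: not to be pressed. Same joint values as tall_round_cap.
- tape_roll: Loose white roll of tape lying flat among the models, 50 mm diameter, 18 mm high; origin: centre of its underside.
- glue_stick: Loose glue stick standing among the models, 27 mm diameter, 85 mm high; origin: centre of its underside.
- marker_a: Loose marker pen lying on the cardboard sheet, 130 mm long along its x, 14 mm thick; origin: under its middle.
- marker_b: Loose marker pen lying on the table to the left, 130 mm long along its x, 14 mm thick; origin: under its middle.
- wooden_cat: Loose little plywood cat standing on the sheet, 60 mm long along its y, 69 mm high; origin: centre of its underside.
- hammer: Loose hammer lying on the table to the right, 240 mm long along its x; origin on its underside.
- board: Cardboard work sheet fixed to the table, 320 (x) x 500 (y) x 4 mm, on which the models stand; origin: centre of its underside, at table height.
Not all that is in view belongs to the job. Leave any blue, green or pink look-alike of the tall_round_tower alone.

How it is judged:
By the outcome, as a careful person would: the job done as asked, in the order asked, and still so for the second after the job is handed in, with the robot touching nothing.
It also fails if it takes over 34 s, if anything falls off the work surface, if the arm or the gripper's body presses on something with over 40 N, if the wrist force passes 120 N, or if a joint passes its speed limit or range.

### The arm

A 6-joint arm with a two-finger parallel gripper is mounted at the origin on the work surface. World frame = base frame: x ahead of the robot, y to its left, z up, the work surface at z = 0. Lengths are in mm, angles in rad, forces in N, time in s.
With the tool pointing down it reaches from about 350 to 975 mm from the base axis. Payload 4.9 kg.
Tool frame: the origin (TCP) lies on the centre line of the jaws, within the pads' length; the fingertips stand 22 mm ahead of it and the grasp point (between the pads) lies 3 mm ahead of it; z points along the fingers, x is the direction in which the jaws open and shut, and the axes are right-handed (so a half turn about z gives the same grasp; the last joint's range is limited). The gripper opens to 85 mm and grips with 20 to 120 N. Pads are 22 mm wide; open, the fingers measure 114 mm over their backs; the gripper's body (76 mm by 85 mm) begins 54 mm behind the grasp point. The pads swing forward as they close: fully open they stand 13 mm farther back than shut.
Start: joints at [1.204, 0.053, 1.613, -0, 1.476, -0.119], TCP at [153.285, 605.892, 253.304] pointing down, gripper open.
Joint ranges: [-3.01, 3.01], [-1.01, 2.22], [0.06, 2.58], [-1.02, 4.17], [0.09, 2.62], [-3.14, 3.14]. Speed limits (rad/s): [2.57, 2.57, 3.14, 3.14, 3.14, 3.14].

### API

Orientations are given as [roll, pitch, yaw] about the fixed x, y, z axes, in that order (R = Rz(yaw) Ry(pitch) Rx(roll)).
In Python, from station import readout, eyes, job gives the robot as it stands. The module is installed in compiled form; this text tells all that it offers.
- The arm moves only by the tool apply_moves, never from a script. Its argument "series" is text: rows parted by semicolons, each of 7 numbers parted by spaces: the shift along the world's x, y, z in units of 40 mm (1.0 is 40 mm), then the turn, a rotation vector about the world's x, y, z in units of 8 degrees (1.0 is 8 degrees), then the finger opening in mm, from 0 to 85.4. A call has 1 to 10 rows; each row shifts and turns the pose as measured when the row begins; what a row does not reach is not made up. A row lasts 1/10 s, in which the tool goes at most 50 mm and 8.59 degrees, less where a joint would pass 70% of its speed; a pose out of reach is approached as far as the arm can. A call is refused whole if a number of a shift passes 1 or a number of a turn 1, either way. A call with a gripper value outside its range is refused whole. The fingers move at their own pace and stop on an object; "grip_force" is the grip in N (left out, the last holds). Time passes only in rows, so rows that do not move let the fingers close. It gives the time, the measured TCP pose, the force and the opening at its end, in the units of the state.
- readout.observe(): the state, without advancing time (a new reading comes with each control period).
- eyes.get_image(name): name is "side" or "top" or "wrist"; returns a dict with "color" (420x560x3 uint8, blue, green, red), "intrinsics" (3x3 intrinsics, pixels), "camera_from_world" (4x4, takes a point from world to camera coordinates). Camera axes: x right, y up, looking along -z (the intrinsics and any distortion apply to the point x, -y, -z); pixel columns grow to the right and rows downward; lengths in mm; the calibration is good to about 2 mm. A picture is of the moment at which its call begins. There is no depth.
- job.finish_job(): hands the job in, once; it reports no verdict.
The state is a dict: "clock": time; "qpos": joint angles; "dq": joint speeds; "joint_efforts": joint torques, N m; "tool_pos": TCP position; "tcp_rot": TCP orientation; "wrist_force": force on the tool from outside, world axes, zero at the start; "torque": the same for the moment, N m; "gripper_width": finger opening in mm.
Only numpy, scipy, OpenCV 4.12 (cv2) and the standard library are available. Lean on these libraries where they do the work, as an engineer would, in place of code of your own. Each camera call takes 0.05 s, during which the arm holds its last target. There are 200 camera calls.

## Working session

There is one attempt and no reset: what is moved stays moved. The work goes in short steps, Python scripts to look and compute and a tool call to move; the robot and the scene stay as the last step left them, time stands still between calls to the robot, and variables do not carry over. Pictures are saved under pics/ and viewed, about 8 in all and at most 12, crops included, and the job is handed in when it is done.

Besides the shell and the picture viewer there is one more tool, called after ">>>" as name(argument=value, ...) on one line, values as JSON. apply_moves: Moves the arm, as the interface text tells. Its arguments: {"type":"object","properties":{"series":{"type":"string"},"grip_force":{"type":"number"}},"required":["series"]}

```bash
mkdir -p pics
cat > h.py <<'E'
import numpy as np, cv2
from station import readout, eyes, job
def snap(name,tag):
    d=eyes.get_image(name); cv2.imwrite(f'pics/{tag}.png',d['color']); np.savez(f'pics/{tag}.npz',K=d['intrinsics'],T=d['camera_from_world'],color=d['color']); return d
def load(tag): 
    f=np.load(f'pics/{tag}.npz'); return f['K'],f['T']
def ray(K,T,u,v,z):
    p=np.linalg.solve(K,[u,v,1]); R=T[:3,:3]; c=-R.T@T[:3,3]; d=R.T@np.array([p[0],-p[1],-p[2]]); return c+d*(z-c[2])/d[2]
def proj(K,T,P):
    q=T[:3,:3]@np.array(P)+T[:3,3]; w=K@np.array([q[0],-q[1],-q[2]]); return w[:2]/w[2]
E
python3 - <<'E'
from h import *
for n in('top','side'):
    d=snap(n,n+'1'); T=d['camera_from_world']; print(n,d['intrinsics'].round(1).tolist(),(-T[:3,:3].T@T[:3,3]).round(), T[:3,:3].round(2).tolist(), d.keys())
print(readout.observe())
E
```

```text
top [[424.1, 0.0, 280.3], [0.0, 424.1, 214.6], [0.0, 0.0, 1.0]] [ 262.  -29. 1218.] [[0.16, -0.99, 0.01], [0.96, 0.16, 0.22], [-0.21, -0.03, 0.98]] dict_keys(['color', 'intrinsics', 'camera_from_world'])
side [[535.5, 0.0, 279.7], [0.0, 535.5, 214.8], [0.0, 0.0, 1.0]] [ 43. 939. 928.] [[-0.89, -0.46, 0.01], [0.29, -0.54, 0.79], [-0.36, 0.7, 0.61]] dict_keys(['color', 'intrinsics', 'camera_from_world'])
{'clock': 0.1, 'qpos': array([ 1.20401824e+00,  5.32962946e-02,  1.61413558e+00, -3.18637287e-05,
        1.47598048e+00, -1.19007786e-01]), 'dq': array([ 2.47718366e-05,  6.30057903e-04, -3.89428017e-03,  8.27788956e-04,
       -2.69671068e-03,  2.96245085e-04]), 'joint_efforts': array([ 3.08963881e-04, -3.94901383e+01, -3.71363282e+01, -1.28814095e-04,
        3.92221598e-03, -6.76325598e-06]), 'tool_pos': array([153.10488812, 605.43079816, 252.19514135]), 'tcp_rot': array([-3.14140810e+00,  1.81059583e-03,  1.32302924e+00]), 'wrist_force': array([ 0.08135174,  0.18869515, -0.33372546]), 'torque': array([ 0.0203222 ,  0.02191557, -0.01935697]), 'gripper_width': 85.79422966693137}
```

View pics/top1.png

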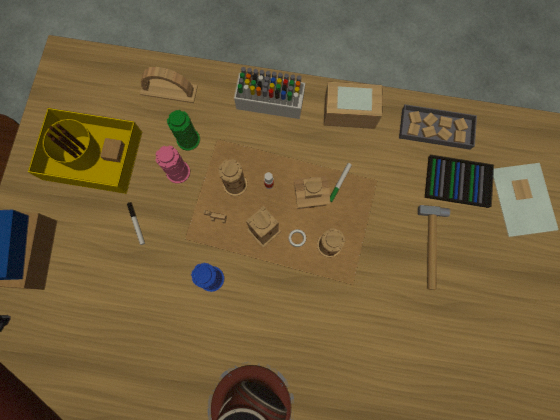

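View pics/side1.png

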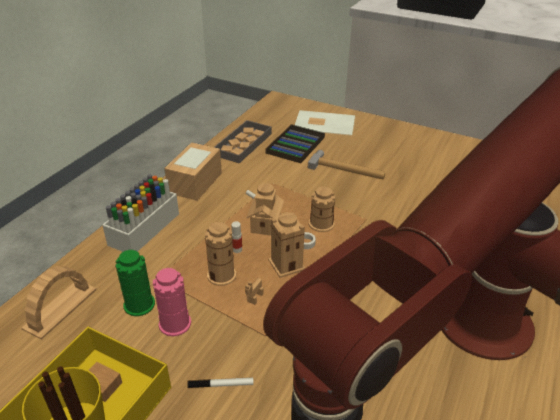

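The top view shows the tall round tower at about (232,177), the square tower at (263,225), the short round one at (332,242) and the house at (313,190). In the side view the tall round tower is at (219,250), next to the glue stick at (237,235). I'll crop in closer on its cap.

Run:
```python
from h import *
a=cv2.imread('pics/top1.png')[145:205,202:262]; b=cv2.imread('pics/side1.png')[215:295,180:260]
cv2.imwrite('pics/c1.png',np.hstack([cv2.resize(x,(400,400),interpolation=cv2.INTER_CUBIC) for x in(a,b)]))
```

```text
(no output)
```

View pics/c1.png

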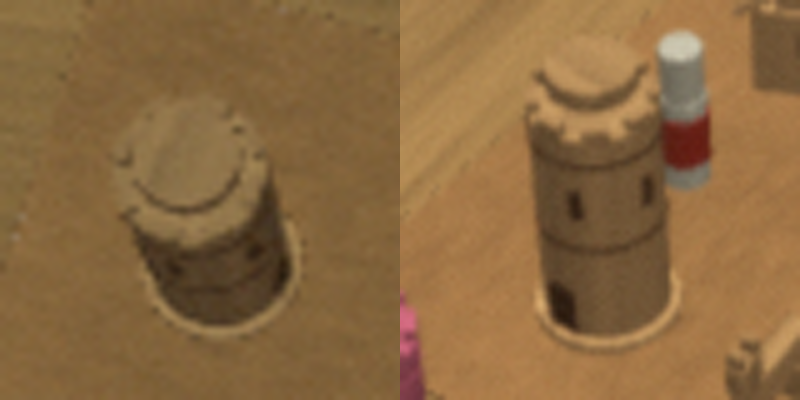

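The crop shows the tall tower's cap: its upper face is centred near (230,168) in the top view and (219,229) in the side view. The glue stick is about 80 mm away.

Run:
```python
from h import *
K,T=load('top1');K2,T2=load('side1')
z=155
for v in(167,168.5): print(ray(K,T,230,v,z).round(1))
print(ray(K2,T2,219,229,z).round(1))
# foot centre: top crop foot ring centre (~223,262)/6.667 ; side (610,300)/5
print('foot',ray(K,T,202+223/6.667,145+264/6.667,8).round(1), ray(K2,T2,180+210/5,215+301/5,8).round(1))
def ls(pts):
    A=np.zeros((3,3));b=np.zeros(3)
    for K,T,u,v in pts:
        c=ray(K,T,u,v,0);d=ray(K,T,u,v,100)-c;d/=np.linalg.norm(d);M=np.eye(3)-np.outer(d,d);A+=M;b+=M@c
    return np.linalg.solve(A,b)
print('tri',ls([(K,T,230,168,),(K2,T2,219,229)]).round(1))
for n,u,v,h in(('square',263,214,152),('short',334,236,116),('house',314,184,131),('glue',268,176,89),('blue',206,269,150),('pink',168,153,150)): print(n,ray(K,T,u,v,h).round())
```

```text
[601.4 154.1 155. ]
[597.3 153.3 155. ]
[594.5 160.8 155. ]
foot [597.  153.1   8. ] [596.5 160.3   8. ]
tri [599.9 154.4 148.7]
square [491.  47. 152.]
short [ 472. -145.  116.]
house [599. -72. 131.]
glue [614.  56.  89.]
blue [329. 163. 150.]
pink [614. 325. 150.]
```

>>> apply_moves(series="0.6 -0.6 0.3 0 0 0 0; 0.8 -0.8 0.3 0 0 0 0; 0.85 -0.85 0 0 0 0 0; 0.85 -0.85 0 0 0 0 0; 0.85 -0.85 0 0 0 0 0; 0.85 -0.85 0 0 0 0 0; 0.85 -0.85 0 0 0 0 0; 0.85 -0.85 0 0 0 0 0; 0.85 -0.85 0 0 0 0 0; 0.85 -0.85 0 0 0 0 0", grip_force=20)

```text
clock: 1.1
tool_pos: [484.6, 265.2, 271.2]
tcp_rot: [-3.138, 0.007, 1.335]
wrist_force: [1.0, 0.5, 0.5]
gripper_width: -0.1
```

>>> apply_moves(series="0.85 -0.85 0 0 0 0 0; 0.85 -0.85 0 0 0 0 0; 0.6 -0.6 0 0 0 0 0; 0 0 0 0 0 0 0; 0 0 0 0 0 0 0; 0 0 0 0 0 0 0")

```text
clock: 1.7
tool_pos: [581.0, 163.6, 267.2]
tcp_rot: [-3.133, 0.01, 1.327]
wrist_force: [-0.3, 0.5, 0.7]
gripper_width: 0.3
```

Run:
```python
from h import *
s=readout.observe(); print(s['clock'],s['tool_pos'],s['tcp_rot'],s['wrist_force'])
d=snap('wrist','w1'); T=d['camera_from_world']; print((-T[:3,:3].T@T[:3,3]).round(), T[:3,:3].round(2).tolist())
K=d['intrinsics']; print(proj(K,T,[597,156,155]),proj(K,T,s['tool_pos']-[0,0,22]))
snap('side','side2')
```

```text
1.7 [581.02829727 163.55158032 267.2442615 ] [-3.13321854  0.00981224  1.32674865] [-0.3067623   0.48640204  0.71776281]
[517. 180. 389.] [[0.24, 0.97, -0.01], [-0.94, 0.23, -0.26], [-0.25, 0.07, 0.97]]
[271.85696356 240.38908036] [275.75923756 269.70454799]
```

View pics/w1.png

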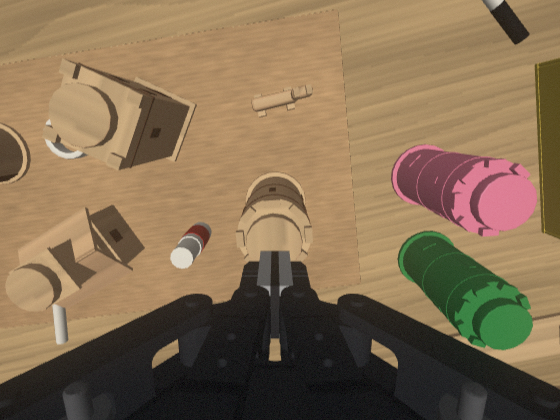

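The wrist view shows the tall round tower directly ahead, with its battlement ring spanning about x 236–312. The cap is partly hidden by the closed fingers at (275,255). I'll zoom in on it.

Run:
```python
from h import *
a=cv2.imread('pics/w1.png')[170:290,215:335]; b=cv2.imread('pics/side2.png')[190:280,175:265]
cv2.imwrite('pics/c2.png',np.hstack([cv2.resize(x,(400,400),interpolation=cv2.INTER_CUBIC) for x in(a,b)]))
```

```text
(no output)
```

View pics/c2.png

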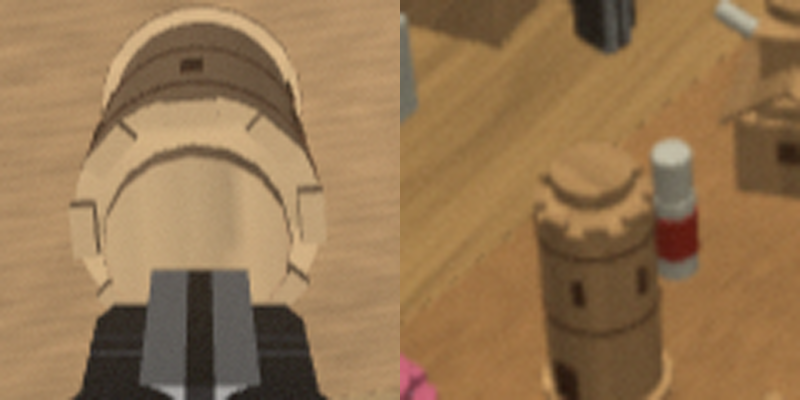

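Run:
```python
from h import *
K,T=load('w1'); print(K[0,0]); c=ray(K,T,274.1,243.5,155); print(c)
l,r=ray(K,T,215+104/3.333,241,155),ray(K,T,215+290/3.333,241,155); print('diam',np.linalg.norm(l-r))
print('far',ray(K,T,274.1,170+154/3.333,155))
# tip face centre as seen at z 245
p=readout.observe()['tool_pos']
for x,y in((200,270),(200,385),(143,330),(258,330)): print((ray(K,T,215+x/3.333,170+y/3.333,p[2]-22)-p).round(1))
K2,T2=load('side2'); print('side',ray(K2,T2,218.9,228.7,155))
```

```text
323.67701358064755
[599.85779558 157.05196471 155.        ]
diam 42.68176720914896
far [578.81201578 162.32315063 155.        ]
[ -9.3   1.5 -22. ]
[  8.1  -2.9 -22. ]
[ -2.3  -8.8 -22. ]
[  1.7   7.3 -22. ]
side [595.324884   159.95228041 155.        ]
```

The cap is at about (599,157). As a check, the measured diameter is 42.7 mm against 44 mm given, and the side view agrees within 5 mm. Next I centre over it and come down to about 10 mm above.

>>> apply_moves(series="0.25 -0.1 0 0 0 0 0; 0.2 -0.06 0 0 0 0 0; 0 0 -0.4 0 0 0 0; 0 0 -0.5 0 0 0 0; 0 0 -0.5 0 0 0 0; 0 0 -0.2 0 0 0 0; 0 0 0 0 0 0 0; 0 0 0 0 0 0 0; 0 0 0 0 0 0 0; 0 0 0 0 0 0 0")

```text
clock: 2.8
tool_pos: [599.1, 160.6, 199.9]
tcp_rot: [-3.135, 0.009, 1.333]
wrist_force: [0.3, 0.5, 0.2]
gripper_width: 0.2
```

Run:
```python
from h import *
s=readout.observe(); print(s['clock'],s['tool_pos'],s['tcp_rot'],s['wrist_force'])
a=snap('wrist','w2')['color']; b=snap('side','side3')['color'][190:280,175:265]
cv2.imwrite('pics/c3.png',np.hstack([cv2.resize(x,(400,400),interpolation=cv2.INTER_CUBIC) for x in(a[170:330,195:355],b)]))
```

```text
2.8 [599.12489166 160.55142243 199.89991951] [-3.13492485  0.00860262  1.33311218] [0.33997229 0.45743957 0.20319603]
```

View pics/c3.png

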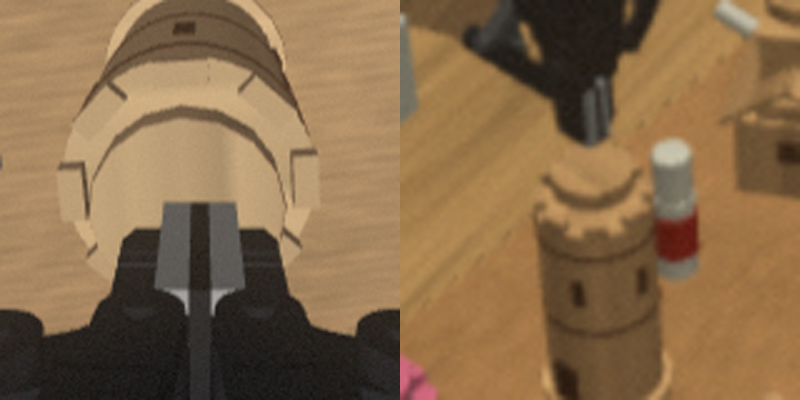

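The fingers hang over the cap with about 20 mm to go. In the wrist crop the cap centre is at full-image (270.4,254.8) and the fingers sit slightly right of it, so I'll recompute the correction.

Run:
```python
from h import *
K,T=load('w2')
for z in(153,156): print(ray(K,T,270.4,254.8,z), np.linalg.norm(ray(K,T,195+91/2.5,253,z)-ray(K,T,195+286/2.5,253,z)))
print(ray(K,T,195+200/2.5,170+245/2.5,178))
```

```text
[600.84756029 156.96194916 153.        ] 43.415262515491506
[599.66884338 157.31533968 156.        ] 42.6414348294339
[598.1316568 160.42695   178.       ]
```

>>> apply_moves(series="0.03 -0.1 -0.1 0 0 0 0; 0 0 -0.1 0 0 0 0; 0 0 0 0 0 0 0; 0 0 0 0 0 0 0")

```text
clock: 3.3
tool_pos: [601.1, 156.1, 192.6]
tcp_rot: [-3.137, 0.008, 1.333]
wrist_force: [-0.3, -0.9, 0.8]
gripper_width: -0.0
```

>>> apply_moves(series="-0.02 0.02 -0.1 0 0 0 0; 0 0 -0.1 0 0 0 0; 0 0 -0.05 0 0 0 0; 0 0 0 0 0 0 0")

```text
clock: 3.7
tool_pos: [600.0, 157.0, 181.4]
tcp_rot: [-3.137, 0.008, 1.333]
wrist_force: [-0.3, -1.1, -0.4]
gripper_width: 0.0
```

>>> apply_moves(series="0 0 -0.05 0 0 0 0; 0 0 -0.05 0 0 0 0")

```text
clock: 3.9
tool_pos: [600.1, 157.1, 177.4]
tcp_rot: [-3.137, 0.008, 1.333]
wrist_force: [-1.5, -0.1, 3.1]
gripper_width: 0.0
```

>>> apply_moves(series="0 0 -0.04 0 0 0 0; 0 0 -0.04 0 0 0 0")

```text
clock: 4.1
tool_pos: [600.5, 157.2, 175.4]
tcp_rot: [-3.138, 0.007, 1.333]
wrist_force: [-1.9, -0.2, 3.8]
gripper_width: 0.2
```

>>> apply_moves(series="0 0 -0.04 0 0 0 0; 0 0 -0.04 0 0 0 0")

```text
clock: 4.3
tool_pos: [600.9, 157.3, 173.1]
tcp_rot: [-3.139, 0.007, 1.333]
wrist_force: [-0.9, 0.3, 3.3]
gripper_width: -0.2
```

>>> apply_moves(series="0 0 -0.04 0 0 0 0")

```text
clock: 4.4
tool_pos: [600.9, 157.3, 171.7]
tcp_rot: [-3.139, 0.007, 1.333]
wrist_force: [-1.4, -0.2, 3.4]
gripper_width: 0.2
```

>>> apply_moves(series="-0.01 0 -0.04 0 0 0 0; -0.01 0 -0.04 0 0 0 0")

```text
clock: 4.6
tool_pos: [600.2, 157.2, 168.4]
tcp_rot: [-3.14, 0.007, 1.333]
wrist_force: [-1.3, -1.5, 3.8]
gripper_width: 0.2
```

>>> apply_moves(series="-0.01 0 -0.04 0 0 0 0")

```text
clock: 4.7
tool_pos: [600.3, 157.2, 168.0]
tcp_rot: [-3.141, 0.007, 1.333]
wrist_force: [-2.6, -0.9, 13.0]
gripper_width: 0.0
```

The force rose to 13 N at tip z ≈ 146, which is exactly where the seated height should be. Now I hold it there.

>>> apply_moves(series="0 0 -0.03 0 0 0 0; 0 0 -0.03 0 0 0 0")

```text
clock: 4.9
tool_pos: [601.4, 157.3, 168.3]
tcp_rot: [3.139, 0.006, 1.333]
wrist_force: [-3.3, -0.4, 6.4]
gripper_width: 0.0
```

>>> apply_moves(series="-0.02 0 -0.04 0 0 0 0; -0.01 0 -0.04 0 0 0 0")

```text
clock: 5.1
tool_pos: [601.3, 157.5, 168.3]
tcp_rot: [3.136, 0.004, 1.333]
wrist_force: [-3.7, -0.7, 9.7]
gripper_width: 0.3
```

>>> apply_moves(series="-0.04 0 -0.03 0.01 0.03 0 0")

```text
clock: 5.2
tool_pos: [600.2, 157.5, 168.1]
tcp_rot: [3.139, 0.004, 1.333]
wrist_force: [-1.0, -1.9, 4.8]
gripper_width: 0.1
```

>>> apply_moves(series="-0.02 0.01 -0.04 0 0.02 0 0")

```text
clock: 5.3
tool_pos: [600.2, 157.5, 168.1]
tcp_rot: [3.139, 0.005, 1.333]
wrist_force: [-1.7, -1.3, 10.6]
gripper_width: -0.1
```

>>> apply_moves(series="-0.02 0.01 -0.04 0 0.02 0 0")

```text
clock: 5.4
tool_pos: [600.3, 157.5, 168.1]
tcp_rot: [3.14, 0.006, 1.333]
wrist_force: [-2.1, -2.1, 8.7]
gripper_width: -0.1
```

Steady at 9–10 N with little side force. I'll keep pressing for more than 2 s.

>>> apply_moves(series="-0.025 0.01 -0.04 0 0.02 0 0; -0.025 0.01 -0.04 0 0.02 0 0; -0.025 0.01 -0.04 0 0.02 0 0; -0.025 0.01 -0.04 0 0.02 0 0")

```text
clock: 5.8
tool_pos: [600.2, 157.6, 168.1]
tcp_rot: [3.139, 0.009, 1.333]
wrist_force: [-2.2, -2.2, 9.0]
gripper_width: -0.1
```

>>> apply_moves(series="-0.025 0.015 -0.04 0.01 0.02 0 0; -0.025 0.015 -0.04 0.01 0.02 0 0; -0.025 0.015 -0.04 0.01 0.02 0 0; -0.025 0.015 -0.04 0.01 0.02 0 0; -0.025 0.015 -0.04 0.01 0.02 0 0; -0.025 0.015 -0.04 0.01 0.02 0 0")

```text
clock: 6.4
tool_pos: [600.5, 158.3, 168.2]
tcp_rot: [3.139, 0.006, 1.332]
wrist_force: [-1.1, -2.4, 7.9]
gripper_width: 0.1
```

>>> apply_moves(series="-0.025 0.015 -0.04 0.01 0.02 0 0; -0.025 0.015 -0.04 0.01 0.02 0 0; -0.025 0.015 -0.04 0.01 0.02 0 0; -0.025 0.015 -0.04 0.01 0.02 0 0; -0.025 0.015 -0.04 0.01 0.02 0 0; -0.025 0.015 -0.04 0.01 0.02 0 0")

```text
clock: 7.0
tool_pos: [600.7, 158.7, 168.4]
tcp_rot: [3.139, 0.004, 1.331]
wrist_force: [-1.0, -2.5, 8.0]
gripper_width: 0.1
```

>>> apply_moves(series="-0.025 0.015 -0.04 0.01 0.02 0 0; -0.025 0.015 -0.04 0.01 0.02 0 0; -0.025 0.015 -0.04 0.01 0.02 0 0; -0.025 0.015 -0.04 0.01 0.02 0 0; -0.025 0.015 -0.04 0.01 0.02 0 0; -0.025 0.015 -0.04 0.01 0.02 0 0; -0.025 0.015 -0.04 0.01 0.02 0 0; -0.025 0.015 -0.04 0.01 0.02 0 0")

```text
clock: 7.8
tool_pos: [600.9, 158.9, 168.4]
tcp_rot: [3.139, 0.002, 1.33]
wrist_force: [-2.1, -1.6, 7.3]
gripper_width: 0.1
```

>>> apply_moves(series="-0.025 -0.005 -0.05 0 0.02 0 0; -0.025 -0.005 -0.05 0 0.02 0 0; -0.025 -0.005 -0.05 0 0.02 0 0; -0.025 -0.005 -0.05 0 0.02 0 0")

```text
clock: 8.2
tool_pos: [600.6, 157.2, 168.1]
tcp_rot: [3.14, 0.004, 1.33]
wrist_force: [-2.9, -0.5, 10.1]
gripper_width: -0.1
```

>>> apply_moves(series="0 0 0.05 0 0 0 0; 0 0 0.1 0 0 0 0; 0 0 0.3 0 0 0 0; 0 0 0.6 0 0 0 0; 0 0 0.8 0 0 0 0; 0 0 0.8 0 0 0 0; -0.3 0.6 0.6 0 0 0 0; -0.4 0.9 0 0 0 0 0; -0.4 0.9 0 0 0 0 0; 0 0 0 0 0 0 0")

```text
clock: 9.2
tool_pos: [553.6, 254.8, 303.6]
tcp_rot: [-3.141, 0.002, 1.326]
wrist_force: [-0.1, -0.4, 0.1]
gripper_width: -0.1
```

Run:
```python
from h import *
s=readout.observe(); print(s['clock'],s['tool_pos'],s['wrist_force'])
a=snap('wrist','w3')['color']; b=snap('side','side4')['color']; t=snap('top','top4')['color']
s1=cv2.imread('pics/side1.png')
r=lambda x:cv2.resize(x,(400,300),interpolation=cv2.INTER_CUBIC)
cv2.imwrite('pics/c4.png',np.vstack([np.hstack([r(s1[205:295,170:290]),r(b[205:295,170:290])]),np.hstack([r(t[130:280,180:380]),r(a)])]))
```

```text
9.2 [553.5553121  254.78543217 303.56216844] [-0.13476185 -0.44067764  0.14170268]
```

View pics/c4.png

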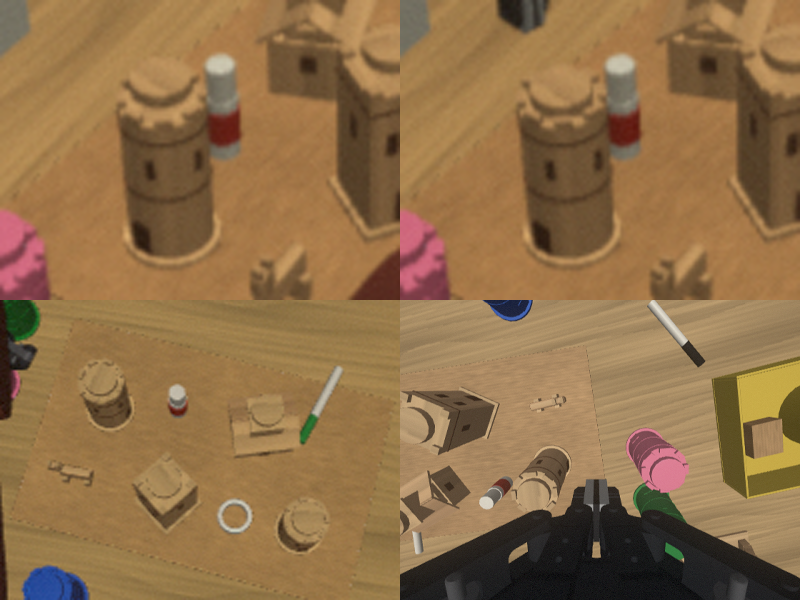

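The before/after side crops show the cap lowered and the tower's foot and body at the same pixels. Everything else looks untouched, and the tool is clear with zero force.

```bash
python3 -c "
from station import job; print(job.finish_job())"
```

```text
the job is handed in; nothing more can be done
None
```

I pressed the tall round tower's cap fully home with the closed fingertips, held it there for just over two seconds, withdrew, and handed the job in at about 9.3 s.

- **Seating:** the fingertips met the cap at z ≈ 155 mm and slid it down against about 3.5 N. It stopped at z ≈ 146 mm, the height expected for fully home, where the force rose to 13 N.
- **Hold:** I kept it pressed from about 4.7 to 8.2 s. From 5.3 s the readings were a steady 7–10 N; before that they ranged from 5 to 13 N while I corrected a small sideways drift.
- **Side force and drift:** the side force peaked at about 3.7 N early in the hold, and the tool drifted up to 1.5 mm sideways during it.
- **Last checks:** the before and after pictures show the cap lower and the tower upright. By eye, its foot and body are at the same pixels, so any shift under about 1–2 mm would not show. The other models and objects look untouched, and the tool stood clear with about zero force.
- **Disagreement:** the first position estimates from the two fixed cameras differed by about 7 mm in y. Two wrist-camera measurements settled it to within about 1 mm before I touched the cap.

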